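Park the slicer carriage over its blade

ROBOT

A 6-joint arm with a two-finger parallel gripper is mounted at the origin on a cart in front of the work surface, level with it; the furniture and walls round the work are solid. World frame = base frame: x ahead of the robot, y to its left, z up, the work surface at z = 0. Lengths are in m, angles in degrees, forces in N, time in s.
With the tool pointing down it reaches from about 0.25 to 0.725 m from the base axis. Payload 9.7 kg.
Tool frame: the origin (TCP) lies at the centre of the arm's flange, where the gripper is bolted on; the fingertips stand 173 mm ahead of it and the grasp point (between the pads) lies bot.grip_depth ahead of it (bot.grip_depth is the distance from the TCP to the grasp point, in m); z points along the fingers, y is the direction in which the jaws open and shut (so a half turn about z gives the same grasp; the last joint's range is limited). The gripper opens to 85 mm and grips with 20 to 120 N. Pads are 22 mm wide; open, the fingers measure 114 mm over their backs; the gripper's body (76 mm by 85 mm) begins 54 mm behind the grasp point. The pads swing forward as they close: fully open they stand 13 mm farther back than shut.
Start: joints at [68.698, 4.979, 10.078, 95.1, 0, 90], TCP at [0.2, 0.512, 0.405] pointing down, gripper open.
Joint ranges: [-179.16, 179.16], [-48.56, 103.87], [-65.8, 70.77], [-126.05, 130.52], [-82.76, 87.17], [-180, 180]. Speed limits (degrees/s): [127.2, 127.2, 147.25, 180, 180, 180].

INTERFACE

Orientations are given as [roll, pitch, yaw] about the fixed x, y, z axes, in that order (R = Rz(yaw) Ry(pitch) Rx(roll)).
In Python, from workcell import status, viewer, bot gives the robot as it stands. The module is installed in compiled form; this text tells all that it offers.
- The arm moves only by the tool move_arm, never from a script. Its argument "commands" is a list of rows, each an object with "claw": the gripper's target within -1 to 1 (fully open at 1, half-way at 0, shut at -1); "travel": the shift along the tool's x, y, z in cm, a list of three; "turn": the turn about the tool's z in degrees. A call has 1 to 5 rows; each row shifts and turns the commanded pose from where the row before left it, along the tool's axes as they then stand; what a row does not reach is not made up. A row lasts 1/12 s, in which the tool goes at most 41.7 mm and 7.16 degrees, less where a joint would pass 70% of its speed; a pose out of reach is approached as far as the arm can. A call is refused whole if a number of a shift passes 4.17 or a number of a turn 7.16, either way. A call with a gripper value outside its range is refused whole. The fingers move at their own pace and stop on an object; "squeeze" is the grip in N (left out, the last holds). Time passes only in rows, so rows that do not move let the fingers close. It gives the time, the measured TCP pose, the force and the opening at its end, in the units of the state.
- status.get_obs(): the state, without advancing time (a new reading comes with each control period).
- viewer.camera(name): name is "scene" or "side" or "wrist"; returns the picture (384x512x3 uint8, blue, green, red); there is no depth.
- viewer.camera_params(name): a dict with "camera_matrix" (3x3 intrinsics, pixels), "xyz" and "rotation" of the camera in the world. Camera axes: x right, y up, looking along -z (the intrinsics and any distortion apply to the point x, -y, -z); pixel columns grow to the right and rows downward; lengths in m; the calibration is good to about 2 mm. A picture is of the moment at which its call begins: read the wrist's pose just before it. camera_params takes no time and is no camera call; for the wrist camera it gives the pose at the moment of the call.
- bot.job_done(): hands the job in, once; it reports no verdict.
The state is a dict: "time": time; "q": joint angles; "qd": joint speeds; "joint_efforts": joint torques, N m; "ee_pos": TCP position; "tcp_rot": TCP orientation; "wrist_force": force on the tool from outside, world axes, zero at the start; "torque": the same for the moment, N m; "opening": finger opening in m.
Only numpy, scipy, OpenCV 4.12 (cv2) and the standard library are available. Lean on these libraries where they do the work, as an engineer would, in place of code of your own. Each camera call takes 0.05 s, during which the arm holds its last target.

TASK

Make the hand slicer safe: with your fingertips push its sprung carriage along the bed, past the blade and all the way to the far end, then let it go, so that the spring brings it back until the stop pin catches it halfway, parked over the blade. Only push, without ramming or squeezing the carriage; do not touch the stop pin, and leave everything else on the worktop where it stands.

Things in the scene. Friction and masses are not known exactly. Their poses are not given: they have to be found in the camera images.
- slicer: White flat hand slicer, 320 x 130 mm, fixed; ribbed steel bed 36 mm high. Origin on the worktop under the push face at half travel; x along the bed in the push direction, y left, z up. Base: x -100..220, y -65..65 mm. Dark blade strip across the bed at x = 34. Bridge of the stop pin at x = 115, y = -56, 82 mm high; return-spring tube along y = 56, up to 54 mm high.
- push_face (a point): Centre of the carriage's upright rear face (three black thumb ribs) where it is pushed, 66 mm above the worktop; moves with it; axes as the slicer's. The carriage is a grey block with a black pad on top, 60 mm long (ahead of this face), 92 wide, from 39 to 93 mm above the worktop. At the start 60 mm of bare bed lie behind this face.
- carriage (a joint): Travel of the carriage along slicer x, m: 0 = near end (start), 0.040 = caught by the pin over the blade, 0.080 = far end stop. Spring 3 N at 0, 5.4 N at 0.080, damping 14 N s/m. The pin drops once travel exceeds about 0.045, then stops the return at 0.040; let go sooner, the carriage returns to 0. A dropped pin does not hinder pushing forward.
- stop_pin (a joint): How far the sprung steel stop pin has dropped, in m: 0 = up, riding on the raised part of the carriage's slide bar, about 0.008 = dropped behind it, carriage caught. It works by itself.
- pin_top (a point): Top of the stop pin's black knob (16 mm across), 99 mm above the worktop with the pin up, 91 with it dropped. Not to be touched.
- lemon: Bystander: yellow lemon, 74 x 53 x 52 mm, lying on the wooden chopping board at the left; origin at its underside.
- garlic: Bystander: garlic bulb, 49 x 50 x 51, on the chopping board (mm); origin at its underside.
- mug: Bystander: striped mug, 86 wide, 120 over the handle, 97 high, standing right of the slicer (mm); origin at its underside.
- tumbler: Bystander: green tumbler, 83 across, 105 high, standing right of the slicer (mm); origin at its underside.
- salt_shaker: Bystander: salt shaker, 44 across, 90 high, behind and right of the slicer (mm); origin at its underside.
- kitchen_timer: Bystander: round kitchen timer, 69 across, 58 high, behind the board (mm); origin at its underside.

How it is judged (in metres and radians):
On the way, in this order (a step that is already met when the one before it is completed fails the run):
1. the carriage has been pushed past the blade to the far end (travel over 66 mm of 80) (value of joint carriage above 0.066 m).
2. let go, it has come back and is caught by the dropped pin over the blade (value of joint carriage between 0.033 and 0.047 m and value of joint stop_pin above 0.005 m), for 0.2 s.
At the end, for the whole second after the job is handed in: The carriage stands still at its middle position (travel 33 to 47 mm), caught by the stop pin, which has dropped by more than 5 mm (all of step 2 and velocity of joint carriage between -0.005 and 0.005 m/s); the robot touches nothing.
It fails at once if the stop pin is touched by the robot (contact force between any of the fingers, the arm and stop_pin above 0.5 N).
It fails at once if the carriage is rammed or squeezed (over 45 N) (contact force between the fingers and carriage above 45 N).
It fails at once if a bystander is lifted, carried or shoved (moved over 20 mm) (distance of any of lemon, garlic, mug, tumbler, salt_shaker, kitchen_timer from where it was at the start of the episode above 0.02 m).
It also fails if it takes over 32 s, if anything falls off the work surface, if the arm or the gripper's body presses on something with over 40 N, if the wrist force passes 120 N, or if a joint passes its speed limit or range.

## Working session

There is one attempt and no reset: what is moved stays moved. The work goes in short steps, Python scripts to look and compute and a tool call to move; the robot and the scene stay as the last step left them, time stands still between calls to the robot, and variables do not carry over. Pictures are saved under pics/ and viewed, and the job is handed in when it is done.

Besides the shell and the picture viewer there is one more tool, called after "Emit:" as name([rows], argument=value, ...), one row to a line, values as JSON. move_arm: Moves the arm, as the interface text tells. Its arguments: {"type":"object","properties":{"commands":{"type":"array"},"squeeze":{"type":"number"}},"required":["commands"]}

```bash
mkdir -p pics; python3 - <<'E'
from workcell import status, viewer, bot
import cv2
print(status.get_obs(), bot.grip_depth)
for n in ("scene","side","wrist"):
    p=viewer.camera_params(n); print(n,p)
    cv2.imwrite(f"pics/{n}0.png",viewer.camera(n))
E
```

```text
{'time': 0.0, 'q': array([6.86956629e+01, 5.01232900e+00, 1.00322662e+01, 9.50983537e+01,
       1.23416347e-03, 8.99997763e+01]), 'qd': array([-0.05436693, -0.03192431, -0.04324844,  0.04514979, -0.03067545,
        0.04250058]), 'joint_efforts': array([-1.08119370e-03, -5.20392358e+01,  4.64801788e+01,  1.65130338e-02,
       -5.64944025e-05,  2.75149034e-05]), 'ee_pos': array([0.1998266 , 0.51242073, 0.40395151]), 'tcp_rot': array([-1.79921583e+02, -1.23446853e-03,  1.58695885e+02]), 'wrist_force': array([ 0.64588614, -0.70874292,  0.49266291]), 'torque': array([0.03109682, 0.03777702, 0.03670361]), 'opening': 0.08504082980948027} 0.1547
scene {'camera_matrix': array([[405.95897038,   0.        , 257.29471583],
       [  0.        , 405.95897038, 191.65312139],
       [  0.        ,   0.        ,   1.        ]]), 'xyz': array([-0.38402817, -0.65151171,  0.77907753]), 'rotation': array([ 59.09400408,  -0.88619217, -53.07502546])}
side {'camera_matrix': array([[365.47130749,   0.        , 256.12109792],
       [  0.        , 365.47130749, 189.40640585],
       [  0.        ,   0.        ,   1.        ]]), 'xyz': array([ 0.03594441, -0.89480464,  0.53530568]), 'rotation': array([ 65.91098511,  -1.5364388 , -28.1287167 ])}
wrist {'camera_matrix': array([[273.36864512,   0.        , 254.99968601],
       [  0.        , 273.36864512, 190.23463397],
       [  0.        ,   0.        ,   1.        ]]), 'xyz': array([0.13817218, 0.53655235, 0.37335808]), 'rotation': array([-15.4951396 ,   0.08154159,  68.73235005])}
```

View pics/scene0.png

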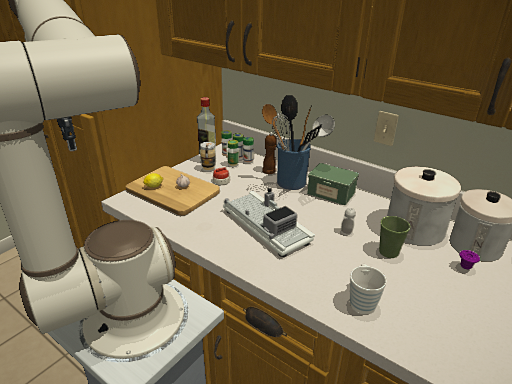

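View pics/side0.png

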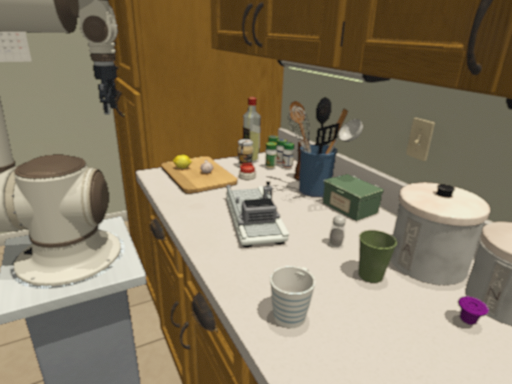

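View pics/wrist0.png

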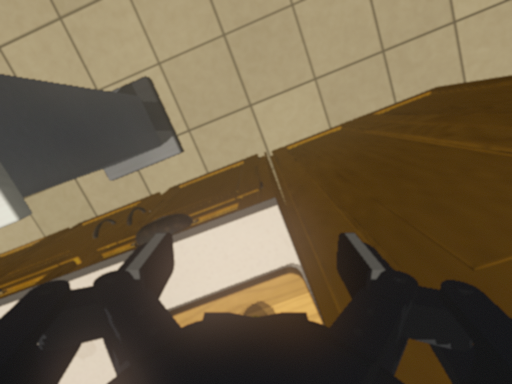

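```bash
python3 - <<'E'
import cv2
a=cv2.imread("pics/scene0.png")[175:265,205:325]
cv2.imwrite("pics/s0z.png",cv2.resize(a,None,fx=6.6,fy=6.6,interpolation=cv2.INTER_CUBIC))
a=cv2.imread("pics/side0.png")[170:250,210:300]
cv2.imwrite("pics/d0z.png",cv2.resize(a,None,fx=7,fy=7,interpolation=cv2.INTER_CUBIC))
E
```

```text
(no output)
```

View pics/s0z.png

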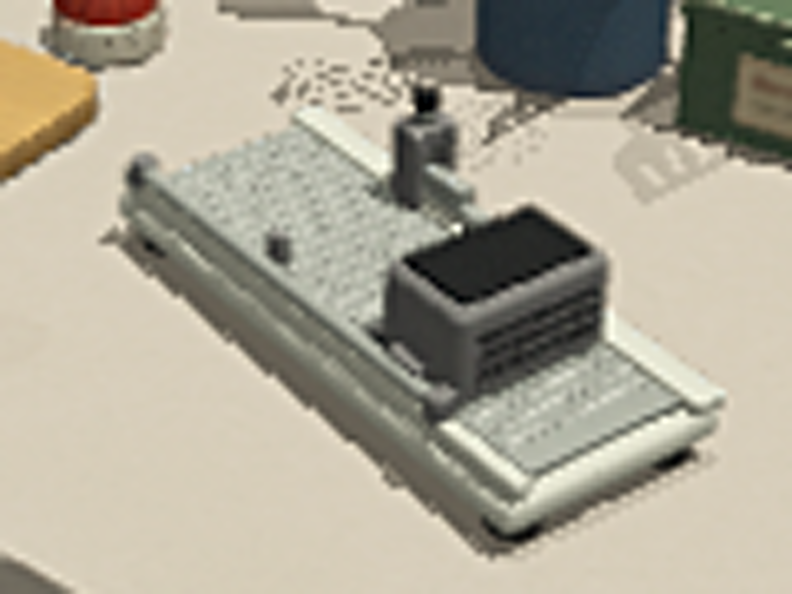

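View pics/d0z.png

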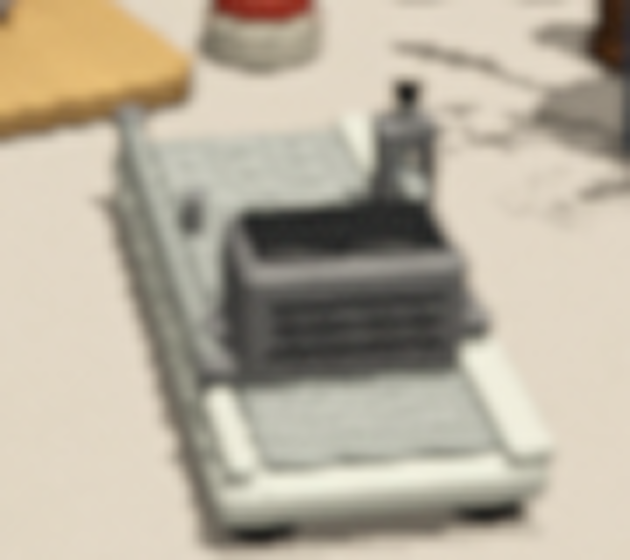

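```bash
cat > h.py <<'E'
import numpy as np
from scipy.spatial.transform import Rotation as R
def ray(p,u,v):
    K=p["camera_matrix"]; d=np.array([(u-K[0,2])/K[0,0],-(v-K[1,2])/K[1,1],-1])
    return np.array(p["xyz"]),R.from_euler("xyz",p["rotation"],degrees=True).apply(d)
def onz(p,u,v,z):
    o,d=ray(p,u,v); return o+d*(z-o[2])/d[2]
def proj(p,X):
    c=R.from_euler("xyz",p["rotation"],degrees=True).inv().apply(np.array(X)-p["xyz"]); K=p["camera_matrix"]
    return np.array([K[0,2]+K[0,0]*c[0]/-c[2],K[1,2]+K[1,1]*-c[1]/-c[2]])
E
python3 - <<'E'
from h import *
from workcell import viewer
s=viewer.camera_params("scene");d=viewer.camera_params("side")
S=lambda x,y,z:onz(s,205+x/6.6-.42,175+y/6.6-.42,z).round(4)
D=lambda x,y,z:onz(d,210+x/7-.43,170+y/7-.43,z).round(4)
L={}
L['rl']=S(465,315,.092);L['rr']=S(607,257,.092);L['fr']=S(530,203,.092);L['fl']=S(388,262,.092)
L['knob']=S(427,90,.099)
L['bnl']=S(515,505,.03);L['bnr']=S(718,410,.03)
for k,v in L.items():print(k,v)
print("side rl",D(238,268,.092),"rr",D(460,262,.092),"knob",D(407,88,.099), "bnl",D(222,500,.03),"bnr",D(548,455,.03))
for a,b in(('rl','fl'),('rr','fr'),('rr','rl'),('fr','fl')):
    w=L[b]-L[a];print(a,b,np.linalg.norm(w),np.degrees(np.arctan2(w[1],w[0])))
w=L['bnl']-L['bnr'];print(np.linalg.norm(w),np.degrees(np.arctan2(w[1],w[0])))
E
```

```text
rl [ 0.4325 -0.1162  0.092 ]
rr [ 0.5108 -0.1412  0.092 ]
fr [ 0.527 -0.088  0.092]
fl [ 0.4452 -0.0646  0.092 ]
knob [0.573  0.0049 0.099 ]
bnl [ 0.4014 -0.1673  0.03  ]
bnr [ 0.5161 -0.2029  0.03  ]
side rl [ 0.4268 -0.1179  0.092 ] rr [ 0.5063 -0.1496  0.092 ] knob [ 0.5647 -0.0061  0.099 ] bnl [ 0.393  -0.1747  0.03  ] bnr [ 0.5189 -0.1998  0.03  ]
rl fl 0.05313990967248626 76.17295972657003
rr fr 0.05561186923670162 73.06391613868233
rr rl 0.08219422120806308 162.29250755457682
fr fl 0.08508113774509604 164.03610368657414
0.1200976685868631 162.75696943316854
```

```bash
python3 - <<'E'
from h import *
p0=np.array([.1998,.5124]);p1=np.array([.455,-.185]);y0,y1=158.7,73.5;N=25
st=(p1-p0)/N
t=(y0-y1)/N;print("turn",t,np.linalg.norm(st))
for i in range(N):
    a=np.radians(y0-t*i);print(i,(100*st@[np.cos(a),np.sin(a)]).round(2),(100*st@[np.sin(a),-np.cos(a)]).round(2))
E
```

```text
turn 3.4079999999999995 0.029705051422274968
0 -1.96 -2.23
1 -2.09 -2.11
2 -2.21 -1.98
3 -2.33 -1.84
4 -2.43 -1.7
5 -2.53 -1.55
6 -2.62 -1.4
7 -2.7 -1.24
8 -2.77 -1.08
9 -2.83 -0.91
10 -2.88 -0.74
11 -2.91 -0.57
12 -2.94 -0.4
13 -2.96 -0.22
14 -2.97 -0.05
15 -2.97 0.13
16 -2.95 0.31
17 -2.93 0.48
18 -2.9 0.66
19 -2.85 0.83
20 -2.8 0.99
21 -2.74 1.16
22 -2.66 1.32
23 -2.58 1.48
24 -2.49 1.63
```

Emit:
move_arm([
  {"claw": -1,"travel": [-1.96,-2.23,0],"turn": 3.41},
  {"claw": -1,"travel": [-2.09,-2.11,0],"turn": 3.41},
  {"claw": -1,"travel": [-2.21,-1.98,0],"turn": 3.41},
  {"claw": -1,"travel": [-2.33,-1.84,0],"turn": 3.41},
  {"claw": -1,"travel": [-2.43,-1.7,0],"turn": 3.41},
], squeeze=20)

```text
time: 0.57
ee_pos: [0.2508, 0.3717, 0.4044]
tcp_rot: [-180.0, 0.0, 141.5]
wrist_force: [-0.1, -0.2, 0.3]
opening: 0.0258
```

Emit:
move_arm([
  {"claw": -1,"travel": [-2.53,-1.55,0],"turn": 3.41},
  {"claw": -1,"travel": [-2.62,-1.4,0],"turn": 3.41},
  {"claw": -1,"travel": [-2.7,-1.24,0],"turn": 3.41},
  {"claw": -1,"travel": [-2.77,-1.08,0],"turn": 3.41},
  {"claw": -1,"travel": [-2.83,-0.91,0],"turn": 3.41},
])

```text
time: 0.98
ee_pos: [0.3019, 0.2322, 0.4046]
tcp_rot: [180.0, 0.0, 124.4]
wrist_force: [0.4, -0.3, -0.4]
opening: 0.0
```

Emit:
move_arm([
  {"claw": -1,"travel": [-2.88,-0.74,0],"turn": 3.41},
  {"claw": -1,"travel": [-2.91,-0.57,0],"turn": 3.41},
  {"claw": -1,"travel": [-2.94,-0.4,0],"turn": 3.41},
  {"claw": -1,"travel": [-2.96,-0.22,0],"turn": 3.41},
  {"claw": -1,"travel": [-2.97,-0.05,0],"turn": 3.41},
])

```text
time: 1.4
ee_pos: [0.3529, 0.0927, 0.4047]
tcp_rot: [180.0, 0.0, 107.4]
wrist_force: [0.4, 0.8, 0.3]
opening: -0.0002
```

Emit:
move_arm([
  {"claw": -1,"travel": [-2.97,0.13,0],"turn": 3.41},
  {"claw": -1,"travel": [-2.95,0.31,0],"turn": 3.41},
  {"claw": -1,"travel": [-2.93,0.48,0],"turn": 3.41},
  {"claw": -1,"travel": [-2.9,0.66,0],"turn": 3.41},
  {"claw": -1,"travel": [-2.85,0.83,0],"turn": 3.41},
])

```text
time: 1.82
ee_pos: [0.404, -0.0469, 0.4046]
tcp_rot: [180.0, -0.0, 90.3]
wrist_force: [0.8, 0.9, -0.3]
opening: -0.0
```

Emit:
move_arm([
  {"claw": -1,"travel": [-2.8,0.99,0],"turn": 3.41},
  {"claw": -1,"travel": [-2.74,1.16,0],"turn": 3.41},
  {"claw": -1,"travel": [-2.66,1.32,0],"turn": 3.41},
  {"claw": -1,"travel": [-2.58,1.48,0],"turn": 3.41},
  {"claw": -1,"travel": [-2.49,1.63,0],"turn": 3.41},
])

```text
time: 2.23
ee_pos: [0.455, -0.1866, 0.4045]
tcp_rot: [-180.0, -0.0, 73.3]
wrist_force: [0.9, 0.6, -0.8]
opening: -0.0002
```

```bash
python3 - <<'E'
from workcell import status, viewer
import cv2,pickle
o=status.get_obs();print(o["time"],o["ee_pos"],o["tcp_rot"],o["q"].round(1),o["opening"])
p=viewer.camera_params("wrist"); print(p["xyz"],p["rotation"])
im=viewer.camera("wrist");cv2.imwrite("pics/w1.png",im)
pickle.dump(p,open("w1.pkl","wb"))
cv2.imwrite("pics/w1z.png",cv2.resize(im,None,fx=1.55,fy=1.55,interpolation=cv2.INTER_CUBIC))
E
```

```text
2.2333 [ 0.45503048 -0.18656016  0.40446477] [-1.79988408e+02 -3.04426101e-03  7.32624547e+01] [-22.3  -3.    2.   95.    0.   84.4] -0.0002037154328021894
[ 0.47593318 -0.12216954  0.37376687] [-15.51568966   0.02607729 -16.70341217]
```

View pics/w1z.png

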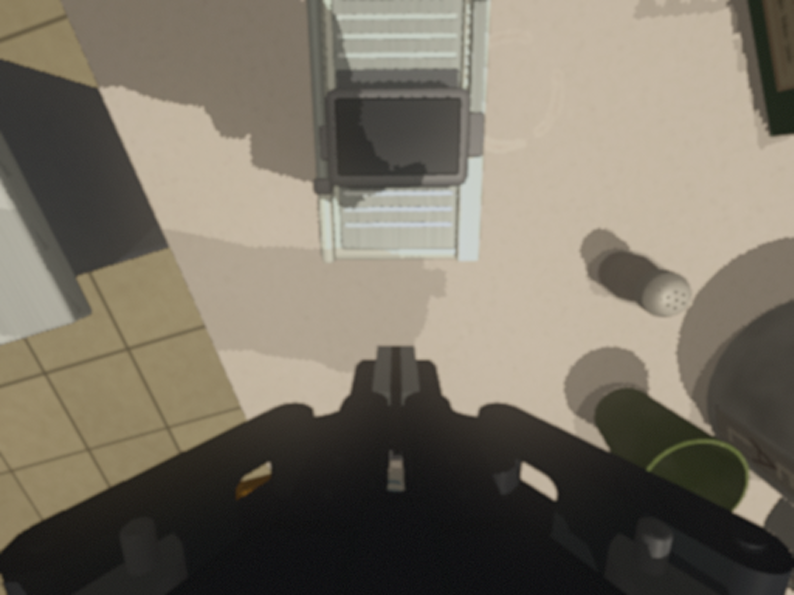

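```bash
python3 - <<'E'
import cv2
a=cv2.imread("pics/w1.png")[0:180,190:330]
cv2.imwrite("pics/w1zz.png",cv2.resize(a[40:180],None,fx=4.2,fy=4.2,interpolation=cv2.INTER_CUBIC))
E
```

```text
(no output)
```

View pics/w1zz.png

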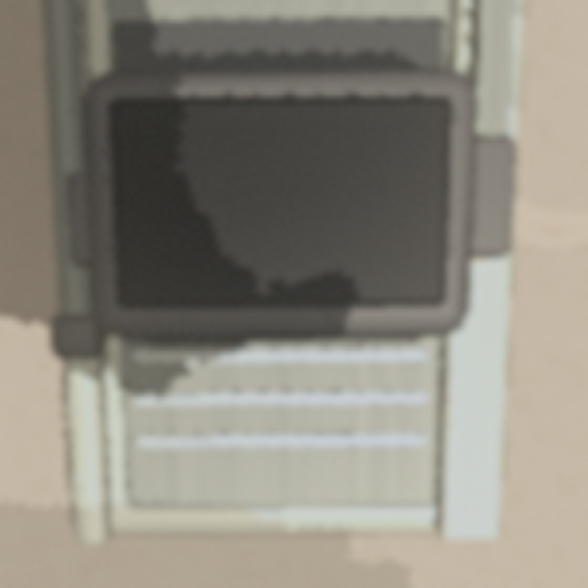

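```bash
python3 - <<'E'
from h import *
import pickle
p=pickle.load(open("w1.pkl","rb"))
W=lambda x,y,z:onz(p,190+x/4.2-.38,40+y/4.2-.38,z)
rl,rr,fl,fr=[W(*q,.088) for q in((97,341),(466,331),(88,75),(472,70))]
bl,br=W(75,543,.034),W(500,538,.034)
print(rl,rr,fl,fr,bl,br)
for a,b in((rl,fl),(rr,fr),(rr,rl),(fr,fl),(br,bl)):
    w=b-a;print(np.linalg.norm(w),np.degrees(np.arctan2(w[1],w[0])))
F=(rl+rr)/2;B=(bl+br)/2;print("F",F,"B",B)
for yaw in(72,73,73.5,74,75):
    a=np.radians(yaw);x=np.array([np.cos(a),np.sin(a)]);print(yaw,B[:2]+.06*x)
t=np.array([.455,-.1866]);a=np.radians(73.26)
for q in(F,):
    d=q[:2]-t;print("tool x,y (mm)",1000*d@[np.cos(a),np.sin(a)],1000*d@[np.sin(a),-np.cos(a)])
E
```

```text
[ 0.43294571 -0.11586493  0.088     ] [ 0.51879755 -0.1391897   0.088     ] [ 0.45018193 -0.05974897  0.088     ] [ 0.53415022 -0.08386829  0.088     ] [ 0.39923265 -0.1684617   0.034     ] [ 0.52196346 -0.20368678  0.034     ]
0.05870339227281142 72.92546597513432
0.0574122202526019 74.48972519615212
0.08896394845649136 164.80040742777393
0.0873636944565868 163.97364695614135
0.1276857828456147 163.98594407024575
F [ 0.47587163 -0.12752732  0.088     ] B [ 0.46059806 -0.18607424  0.034     ]
72 [ 0.47913908 -0.12901085]
73 [ 0.47814036 -0.12869596]
73.5 [ 0.47763898 -0.12854506]
74 [ 0.4771363  -0.12839854]
75 [ 0.4761272  -0.12811869]
tool x,y (mm) 62.580916833935994 2.9724704745772303
```

Emit:
move_arm([
  {"claw": -1,"travel": [1.0,0.3,3.5],"turn": -0.7},
  {"claw": -1,"travel": [1.0,0,3.8],"turn": 0},
  {"claw": -1,"travel": [0.7,0,3.8],"turn": 0},
  {"claw": -1,"travel": [0,0,3.0],"turn": 0},
  {"claw": -1,"travel": [0,0,1.5],"turn": 0},
])

```text
time: 2.7
ee_pos: [0.4641, -0.1591, 0.2442]
tcp_rot: [-179.7, -0.0, 74.2]
wrist_force: [0.2, -0.1, 0.4]
opening: 0.0
```

Emit:
move_arm([
  {"claw": -1,"travel": [0,0,1.0],"turn": 0},
  {"claw": -1,"travel": [0,0,0.2],"turn": 0},
])

```text
time: 2.87
ee_pos: [0.4648, -0.1597, 0.2349]
tcp_rot: [-179.8, -0.0, 74.2]
wrist_force: [0.6, -0.0, 0.4]
opening: -0.0
```

```bash
python3 - <<'E'
from workcell import status, viewer
import cv2,pickle,numpy as np
o=status.get_obs();print(o["time"],o["ee_pos"],o["tcp_rot"],o["wrist_force"])
s=viewer.camera("scene")[120:265,205:400];w=viewer.camera("wrist")
w=cv2.resize(w,None,fx=.78,fy=.78);s=cv2.resize(s,(400,298))
cv2.imwrite("pics/c2.png",np.hstack([s,w[:298,:399]]))
E
```

```text
2.8667 [ 0.46475275 -0.15965836  0.23491413] [-1.79846434e+02 -6.33275954e-03  7.41545599e+01] [ 0.58839702 -0.00368513  0.40894327]
```

View pics/c2.png

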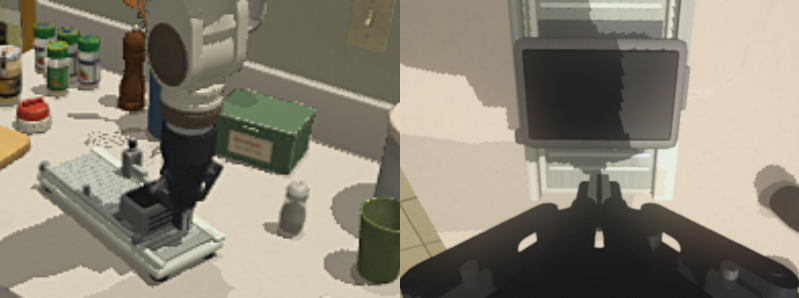

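Emit:
move_arm([
  {"claw": -1,"travel": [0.6,0,0],"turn": 0},
  {"claw": -1,"travel": [0.4,0,0],"turn": 0},
  {"claw": -1,"travel": [0.3,0,0],"turn": 0},
  {"claw": -1,"travel": [0.3,0,0],"turn": 0},
  {"claw": -1,"travel": [0.3,0,0],"turn": 0},
])

```text
time: 3.38
ee_pos: [0.4706, -0.1412, 0.2372]
tcp_rot: [180.0, 0.0, 74.2]
wrist_force: [-0.1, 0.7, 0.0]
opening: -0.0001
```

Emit:
move_arm([
  {"claw": -1,"travel": [0.3,0,0],"turn": 0},
  {"claw": -1,"travel": [0.3,0,0],"turn": 0},
  {"claw": -1,"travel": [0.3,0,0],"turn": 0},
  {"claw": -1,"travel": [0.3,0,0],"turn": 0},
])

```text
time: 3.72
ee_pos: [0.4737, -0.1301, 0.2369]
tcp_rot: [180.0, 0.1, 74.1]
wrist_force: [-1.7, -4.7, 2.0]
opening: 0.0
```

Emit:
move_arm([
  {"claw": -1,"travel": [0.5,0,0],"turn": 0},
  {"claw": -1,"travel": [0.5,0,0],"turn": 0},
  {"claw": -1,"travel": [0.5,0,0],"turn": 0},
  {"claw": -1,"travel": [0.5,0,0],"turn": 0},
  {"claw": -1,"travel": [0.5,0,0],"turn": 0},
])

```text
time: 4.13
ee_pos: [0.4807, -0.1062, 0.2369]
tcp_rot: [180.0, 0.1, 74.1]
wrist_force: [-0.8, -6.8, 1.4]
opening: 0.0001
```

Emit:
move_arm([
  {"claw": -1,"travel": [0.5,0,0],"turn": 0},
  {"claw": -1,"travel": [0.5,0,0],"turn": 0},
  {"claw": -1,"travel": [0.5,0,0],"turn": 0},
  {"claw": -1,"travel": [0.5,0,0],"turn": 0},
  {"claw": -1,"travel": [0.5,0,0],"turn": 0},
])

```text
time: 4.55
ee_pos: [0.4876, -0.0821, 0.2369]
tcp_rot: [179.9, 0.1, 74.1]
wrist_force: [1.1, -6.8, 1.1]
opening: -0.0001
```

```bash
python3 - <<'E'
from workcell import status, viewer
import cv2,pickle,numpy as np
o=status.get_obs();print(o["time"],o["ee_pos"],o["tcp_rot"],o["wrist_force"])
s=viewer.camera("scene")[120:265,205:400];w=viewer.camera("wrist")
w=cv2.resize(w,None,fx=.78,fy=.78);s=cv2.resize(s,(400,298))
cv2.imwrite("pics/c3.png",np.hstack([s,w[:298,:399]]))
E
```

```text
4.55 [ 0.48764872 -0.08209603  0.23692943] [1.79929239e+02 7.94302829e-02 7.41104434e+01] [ 1.07611457 -6.77240388  1.05306726]
```

View pics/c3.png

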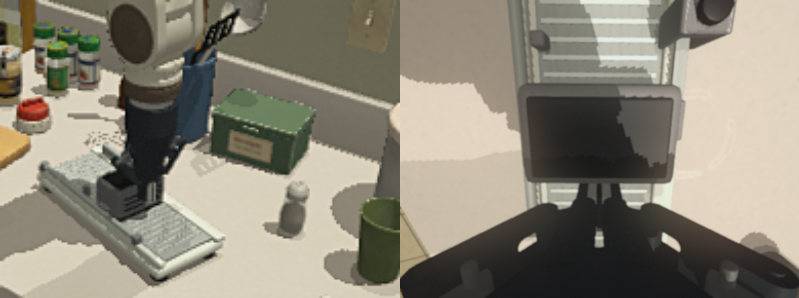

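Emit:
move_arm([
  {"claw": -1,"travel": [0.4,0,0],"turn": 0},
  {"claw": -1,"travel": [0.4,0,0],"turn": 0},
  {"claw": -1,"travel": [0.2,0,0],"turn": 0},
  {"claw": -1,"travel": [0.2,0,0],"turn": 0},
])

```text
time: 4.98
ee_pos: [0.4909, -0.0707, 0.2369]
tcp_rot: [179.9, 0.1, 74.1]
wrist_force: [1.8, -6.9, 0.6]
opening: 0.0001
```

Emit:
move_arm([
  {"claw": -1,"travel": [0.2,0,0],"turn": 0},
  {"claw": -1,"travel": [0.2,0,0],"turn": 0},
])

```text
time: 5.15
ee_pos: [0.492, -0.067, 0.2369]
tcp_rot: [179.9, 0.1, 74.1]
wrist_force: [1.6, -6.1, 0.9]
opening: 0.0001
```

```bash
python3 - <<'E'
from workcell import status, viewer
import cv2,pickle,numpy as np
o=status.get_obs();print(o["time"],o["ee_pos"],o["tcp_rot"],o["wrist_force"])
p=viewer.camera_params("wrist");pickle.dump(p,open("w4.pkl","wb"))
w=viewer.camera("wrist");cv2.imwrite("pics/w4.png",w)
cv2.imwrite("pics/w4z.png",cv2.resize(w[80:260,140:380],None,fx=3.3,fy=3.3,interpolation=cv2.INTER_CUBIC))
E
```

```text
5.15 [ 0.49198864 -0.067005    0.23694106] [1.79921685e+02 6.34402298e-02 7.41094632e+01] [ 1.56280023 -6.08980935  0.89125644]
```

View pics/w4z.png

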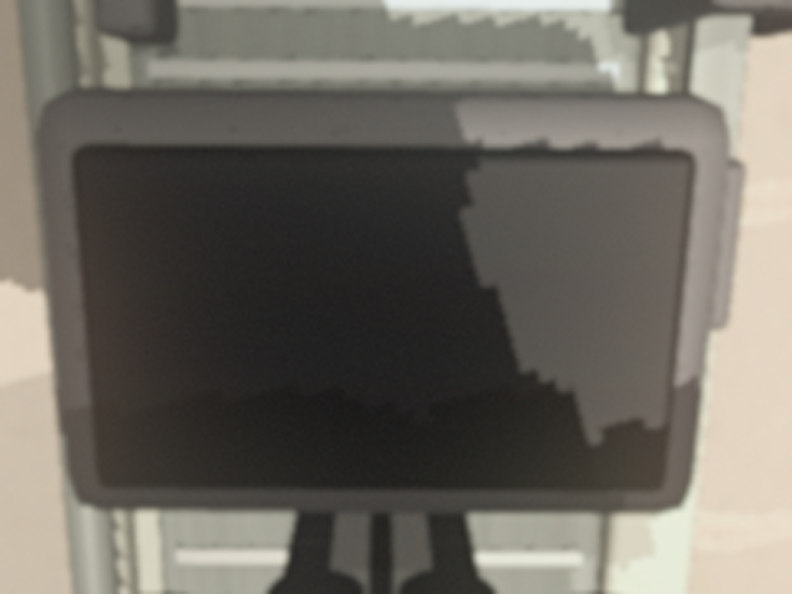

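```bash
python3 - <<'E'
from h import *
import pickle
p=pickle.load(open("w4.pkl","rb"))
W=lambda x,y,z:onz(p,140+x/3.3-.35,80+y/3.3-.35,z)
P=(W(85,507,.088)+W(690,507,.088))/2
x=np.array([np.cos(np.radians(74)),np.sin(np.radians(74))])
print(P,(P[:2]-[.476,-.128])@x,(P[:2]-np.array([.492,-.067]))@x)
E
```

```text
[ 0.49831463 -0.05456099  0.088     ] 0.0767448555833652 0.013697694438055769
```

Emit:
move_arm([
  {"claw": -1,"travel": [0.2,0,0],"turn": 0},
  {"claw": -1,"travel": [0.1,0,0],"turn": 0},
])

```text
time: 5.37
ee_pos: [0.4928, -0.0641, 0.2369]
tcp_rot: [179.9, 0.1, 74.1]
wrist_force: [3.0, -6.3, 0.3]
opening: -0.0004
```

Emit:
move_arm([
  {"claw": -1,"travel": [0.1,0,0],"turn": 0},
  {"claw": -1,"travel": [0.1,0,0],"turn": 0},
])

```text
time: 5.53
ee_pos: [0.4934, -0.0622, 0.2369]
tcp_rot: [179.9, 0.1, 74.1]
wrist_force: [2.6, -6.5, 0.2]
opening: -0.0001
```

Emit:
move_arm([
  {"claw": -1,"travel": [0.1,0,0],"turn": 0},
  {"claw": -1,"travel": [0.1,0,0],"turn": 0},
])

```text
time: 5.7
ee_pos: [0.4938, -0.0606, 0.2369]
tcp_rot: [179.9, 0.1, 74.1]
wrist_force: [-0.1, -13.9, 1.8]
opening: 0.0002
```

Emit:
move_arm([
  {"claw": -1,"travel": [-0.5,0,0],"turn": 0},
  {"claw": -1,"travel": [-1.0,0,0],"turn": 0},
  {"claw": -1,"travel": [-1.0,0,0],"turn": 0},
  {"claw": -1,"travel": [-1.0,0,0],"turn": 0},
  {"claw": -1,"travel": [-1.0,0,0],"turn": 0},
])

```text
time: 6.12
ee_pos: [0.4809, -0.1041, 0.2367]
tcp_rot: [-180.0, -0.0, 74.1]
wrist_force: [0.2, -0.0, 0.3]
opening: 0.0001
```

Emit:
move_arm([
  {"claw": -1,"travel": [-1.0,0,0],"turn": 0},
  {"claw": -1,"travel": [-1.0,0,0],"turn": 0},
  {"claw": -1,"travel": [-1.0,0,0],"turn": 0},
  {"claw": -1,"travel": [-0.3,0,0],"turn": 0},
  {"claw": -1,"travel": [0,0,0],"turn": 0},
])

```text
time: 6.53
ee_pos: [0.472, -0.1357, 0.2366]
tcp_rot: [-180.0, -0.0, 74.1]
wrist_force: [0.6, -0.4, 0.4]
opening: 0.0001
```

```bash
python3 - <<'E'
from workcell import status, viewer
import cv2,pickle,numpy as np
o=status.get_obs();print(o["time"],o["ee_pos"],o["tcp_rot"],o["wrist_force"])
p=viewer.camera_params("wrist");pickle.dump(p,open("w5.pkl","wb"))
w=viewer.camera("wrist");cv2.imwrite("pics/w5.png",w)
cv2.imwrite("pics/w5z.png",cv2.resize(w,None,fx=1.55,fy=1.55,interpolation=cv2.INTER_CUBIC))
E
```

```text
6.5333 [ 0.47203669 -0.13567725  0.2365807 ] [-1.79983534e+02 -9.10515611e-03  7.40777341e+01] [ 0.63720974 -0.42839505  0.38984764]
```

View pics/w5z.png

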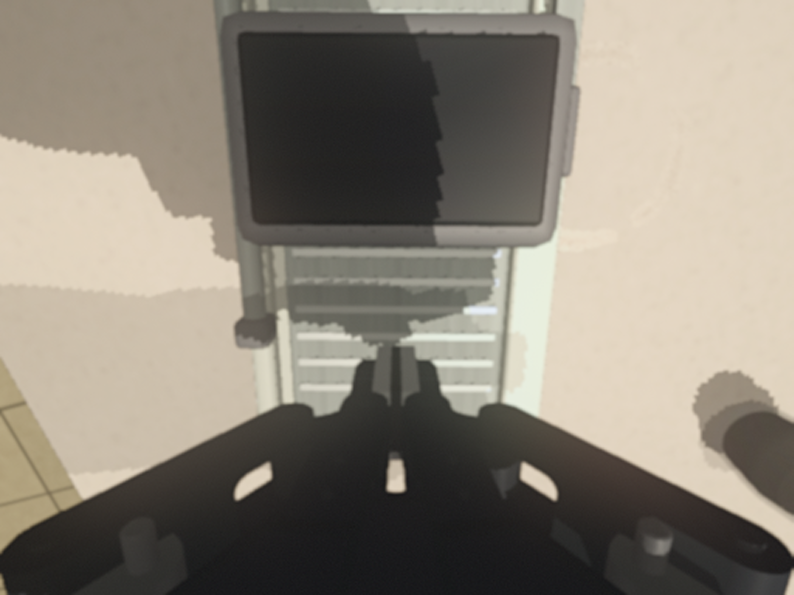

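The carriage stands clear ahead of the fingers, with its rear edge at about (395, 245) in the zoomed picture. I'll lift away and measure its travel.

Emit:
move_arm([
  {"claw": -1,"travel": [-1.0,0,-1.5],"turn": 0},
  {"claw": -1,"travel": [-1.0,0,-3.5],"turn": 0},
  {"claw": -1,"travel": [-1.0,0,-3.5],"turn": 0},
  {"claw": -1,"travel": [-1.0,0,-3.0],"turn": 0},
  {"claw": -1,"travel": [0,0,-1.5],"turn": 0},
])

```text
time: 7.0
ee_pos: [0.4613, -0.174, 0.3707]
tcp_rot: [179.8, 0.0, 74.1]
wrist_force: [0.8, 0.5, -0.2]
opening: -0.0002
```

```bash
python3 - <<'E'
from workcell import status, viewer
from h import *
import cv2,pickle
p=pickle.load(open("w5.pkl","rb"))
W=lambda x,y,z:onz(p,x/1.55-.2,y/1.55-.2,z)
P=(W(245,246,.088)+W(550,246,.088))/2
x=np.array([np.cos(np.radians(74)),np.sin(np.radians(74))])
print("travel",(P[:2]-[.476,-.128])@x)
o=status.get_obs();print(o["time"],o["ee_pos"],o["wrist_force"])
w=viewer.camera("wrist");s=viewer.camera("scene");d=viewer.camera("side")
cv2.imwrite("pics/w6.png",w)
cv2.imwrite("pics/c6.png",np.hstack([cv2.resize(s[165:265,205:325],(400,333),interpolation=2),cv2.resize(d[165:255,210:310],(390,333),interpolation=2)]))
cv2.imwrite("pics/s6.png",s)
E
```

```text
travel 0.04075256535621402
7.0 [ 0.46131905 -0.17401754  0.37069259] [ 0.83860489  0.47745153 -0.16096418]
```

View pics/c6.png

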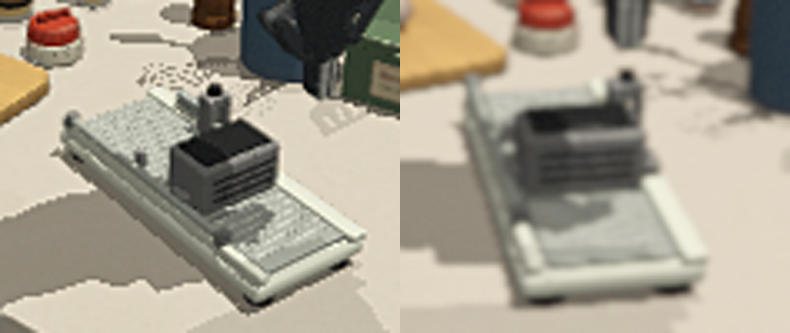

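View pics/w6.png

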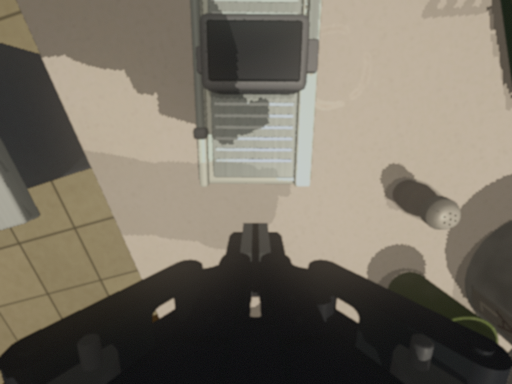

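View pics/s6.png

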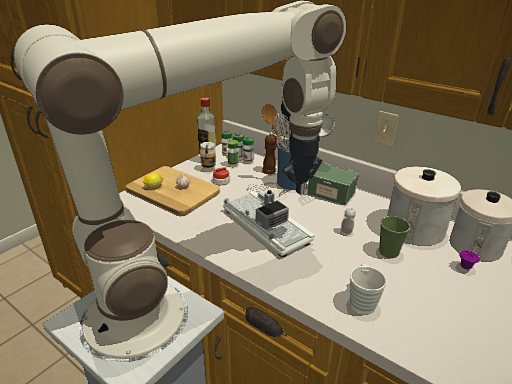

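The carriage is at about 40.8 mm of travel, the knob looks lower and the bystanders are where they were. The gripper is well clear, so I'm handing in.

```bash
python3 -c "
from workcell import bot
print(bot.job_done())"
```

```text
the job is handed in; nothing more can be done
None
```

The slicer is parked: I pushed the carriage to the far end with the closed fingertips, backed off, and the pin caught it over the blade. I then lifted the gripper clear and handed the job in at about 7 s of the 32 s allowed.

- **Push:** the wrist force was about 5–7 N on the way and rose to about 14 N at the far stop, against the 45 N limit.
- **Far end:** this rests on that force rise plus a picture taken just before it, which gave about 77 mm of travel. I moved roughly 7 mm further after that picture. That would slightly overshoot the 80 mm end, so the picture measurement is probably off by a few mm.
- **Parked position:** measured from the wrist camera, the carriage stands at about 41 mm of travel, against 40 mm expected.
- **Pin:** I did not measure its drop. The knob looks lower in the scene picture, and the carriage staying at halfway against its spring shows it is caught.
- **Surroundings:** the wrist force was back to sensor noise, about 1 N. Comparing the start and end pictures by eye, the other items stand where they were.

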